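# Open the recipe box and hold a bag clip gaping over the divider card

## Robot

A 6-joint arm with a two-finger parallel gripper is mounted at the origin on a cart in front of the work surface, level with it; the furniture and walls round the work are solid. World frame = base frame: x ahead of the robot, y to its left, z up, the work surface at z = 0. Lengths are in mm, angles in rad, forces in N, time in s.
With the tool pointing down it reaches from about 250 to 725 mm from the base axis. Payload 9.7 kg.
Tool frame: the origin (TCP) lies midway between the tips of the shut fingers; the grasp point (between the pads) lies env.grip_point_offset behind it (env.grip_point_offset is the distance from the TCP to the grasp point, in mm); z points along the fingers, y is the line along which they close (so a half turn about z gives the same grasp; the last joint's range is limited). The gripper opens to 85 mm and grips with 20 to 120 N. Pads are 22 mm wide; open, the fingers measure 114 mm over their backs; the gripper's body (76 mm by 85 mm) begins 54 mm behind the grasp point. The pads swing forward as they close: fully open they stand 13 mm farther back than shut.
Start: joints at [0, 0.087, 0.176, 1.66, 0, 1.571], TCP at [549.997, -0, 231.284] pointing down, gripper open.
Joint ranges: [-3.13, 3.13], [-0.85, 1.81], [-1.15, 1.24], [-2.2, 2.28], [-1.44, 1.52], [-3.14, 3.14]. Speed limits (rad/s): [2.22, 2.22, 2.57, 3.14, 3.14, 3.14].

## Interface

Orientations are given as a unit quaternion [x, y, z, w].
In Python, from bench import env gives the robot as it stands.
- The arm moves only by the tool drive_tool, never from a script. Its arguments are lists of equal length, an entry for each row: "offset": the shift along the tool's x, y, z in cm, a list of three; "turn": the turn, a rotation vector about the tool's x, y, z in degrees, a list of three. In form: {"offset": [[tx, ty, tz], ...], "turn": [[wx, wy, wz], ...]}. A call has 1 to 5 rows; each row is the pose to reach, as a shift and turn from the pose commanded when the call began, along the tool's axes at that moment; what a row does not reach only later rows make up. A row lasts 1/12 s, in which the tool goes at most 41.7 mm and 7.16 degrees, less where a joint would pass 70% of its speed; a pose out of reach is approached as far as the arm can. A call with a gripper value outside its range is refused whole. "gripper" is the opening, from 0 (shut) to 1 (fully open), set as the call begins (left out, the last holds). The fingers move at their own pace and stop on an object; "newtons" is the grip in N (left out, the last holds). Time passes only in rows, so rows that repeat a pose let the fingers close. It gives the time, the measured TCP pose, the force, the opening and the grip force at its end, in the units of the state.
- env.sense(): the state, without advancing time (a new reading comes with each control period).
- env.snapshot(name): name is "scene" or "side" or "wrist"; returns a dict with "img" (384x512x3 uint8, red, green, blue), "intrinsics" (3x3 intrinsics, pixels), "world_to_cam" (4x4, takes a point from world to camera coordinates); the wrist camera has in their place "mount" (4x4, takes a point from camera to tool coordinates, whose origin is the TCP and whose axes are the flange's). Camera axes: x right, y down, z forward; pixel columns grow to the right and rows downward; lengths in mm; the calibration is good to about 2 mm. A picture is of the moment at which its call begins: read the wrist's pose just before it. There is no depth.
- env.sign_off(): hands the job in; it is judged then, once.
The state is a dict: "time_s": time; "joint_pos": joint angles; "qd": joint speeds; "effort": joint torques, N m; "eef_pos": TCP position; "tcp_rot": TCP orientation; "contact_force": force on the tool from outside, world axes, zero at the start; "ft_torque": the same for the moment, N m; "gripper_width": finger opening in mm; "gripper_force": force on a finger pad.
Only numpy, scipy, OpenCV 4.12 (cv2) and the standard library are available. Lean on these libraries where they do the work, as an engineer would, in place of code of your own. Each camera call takes 0.05 s, during which the arm holds its last target. There are 200 camera calls.

## Task

Open the wooden recipe box: take the lid by the tab near its front edge, tip that edge up first while the back edge stays on the box, then lift the lid off and lay it flat on the worktop, right way up. Then squeeze the green spring clip open, lift it off its little stand and bring it down over the top edge of the tall orange card in the box, with one jaw on each side of the card and about 2 cm down, touching neither card nor box. Finish while still holding the clip squeezed wide open around the card edge, do not let go, and leave the other things standing where they are.

Things in the scene. Friction and masses are not known exactly. Their poses are not given: they have to be found in the camera images.
- recipe_box: Open light wooden recipe card box, fixed, 105 (x) x 145 (y) x 90 mm high, walls 4 mm. Origin: centre of its underside. x from the front (brass label holder, towards the robot) to the back, z up. Packs of white cards inside reach 53 mm above the underside near front and back walls; within 24 mm of the middle plane x = 0 only the tall card stands.
- lid: Loose wooden lid, 117 x 157 mm, 0.12 kg, on the box's rim. Origin: centre of its skirt's underside, 80 mm above the box's underside at start; z = 0 when flat on the worktop; axes as the box's. Skirt 10 mm deep outside the walls, 3 mm play; plate top 15 mm above the origin. Raised by its front edge it turns about its back edge on the rim.
- lid_tab (a point): Grip point of the lid's dark wooden tab, 36 mm above the lid's origin and 42 mm in front of its centre (-x). The tab is a rounded block 24 (x) x 14 (y) mm that rises from the plate top (15 mm above the lid's origin) to 51 mm above it. Pinch it along the lid's y axis.
- lid_back (a point): Middle of the lid plate's back edge, on its underside, 58 mm behind the lid's centre (+x) and 10 mm above its origin; level with the box's rim while the lid is on.
- clip_stand: Fixed clip stand: wooden foot 75 x 75 x 10 mm with an upright steel fin on top, 60 mm along x, 4 mm thick along y, top of the fin 35 mm above the worktop. Origin: centre of the underside.
- clip: Green spring bag clip, loose, 0.07 kg, 30 mm wide (x), 81 mm tall, upright, jaws clamped on the stand's fin, two tails up in a V, about 58 mm over their top ends (26 mm and parallel when squeezed to the stop). Origin: midway between the jaw tips at rest, 10 mm above the worktop at start; z to the tails, y the squeezing direction. Steel pivot (radius 6) 38 mm above the origin. Frame of the +y half.
- clip_tails (a point): Grip point of the clip: midway between the tails, 64 mm above the clip's origin, about 17 mm below the top of the tails. Belongs to the +y half.
- clip_spread (a joint): Spread of the clip (rad): 0 on the fin (jaw tips 4 mm apart), -0.1 shut, 0.7 wide open at a hard stop (jaw tips about 30 mm apart, then 35 mm below the pivot). A spring closes it; about 10 N on each tail opens it fully, and squeezing harder does no harm.
- jaw_a (a point): Inner lower end of the jaw on the clip's +y side (middle of its width).
- jaw_b (a point): Inner lower end of the jaw on the clip's -y side (middle of its width). Jaws are 4 mm thick.
- card_top (a point): Middle of the top edge of the tall orange divider card, which stands fixed upright in the middle of the box, 126 mm wide and 3 mm thick; its top edge lies 4 mm below the box's rim (86 mm above the underside). Axes: x square to the card, y along its edge, z up (as the box's).
- mug: Green and white mug, 101 mm tall, bystander. Origin: centre of its underside.
- spice_jar_1: Spice jar with red cap, 45 mm across, 108 mm tall, bystander. Origin: centre of its underside.
- tin_1: Food tin, 75 mm across, 110 mm tall, bystander. Origin: centre of its underside.
- pepper_mill: Wooden pepper mill, 58 mm across, 170 mm tall, bystander. Origin: centre of its underside.
Mind the look-alikes: they are no part of the job. There is more than one size of the clip; the one meant has the size given above.

How it is judged:
By the outcome, as a careful person would: the job done as asked, in the order asked, and still so for the second after the job is handed in, while the arm keeps its last pose, push and grip.
It also fails if it takes over 70 s, if anything falls off the work surface, if the arm or the gripper's body presses on something with over 40 N, if the wrist force passes 120 N, or if a joint passes its speed limit or range.

## Working session

There is one attempt and no reset: what is moved stays moved. The work goes in short steps, Python scripts to look and compute and a tool call to move; the robot and the scene stay as the last step left them, time stands still between calls to the robot, and variables do not carry over. Pictures are saved under pics/ and viewed, at most 10 in all, crops included, and the job is handed in when it is done.

Besides the shell and the picture viewer there is one more tool, called after ">>>" as a command line: name --argument value ..., lists and objects as JSON in quotes. drive_tool: Moves the arm, as the interface text tells. Its arguments: {"type":"object","properties":{"offset":{"type":"array","items":{"type":"array","items":{"type":"number"}}},"turn":{"type":"array","items":{"type":"array","items":{"type":"number"}}},"gripper":{"type":"number"},"newtons":{"type":"number"}},"required":["offset","turn"]}

```bash
mkdir -p pics; cat > h.py <<'E'
import numpy as np, cv2
from scipy.spatial.transform import Rotation as R
from bench import env
def snap(n,f):
    s=env.sense(); d=env.snapshot(n); cv2.imwrite(f'pics/{f}.png',cv2.resize(d['img'][:,:,::-1],(800,600),interpolation=cv2.INTER_CUBIC)); 
    K=np.array(d['intrinsics']); 
    if 'mount' in d:
        T=np.eye(4);T[:3,:3]=R.from_quat(s['tcp_rot']).as_matrix();T[:3,3]=s['eef_pos'];W=np.linalg.inv(T@np.array(d['mount']))
    else: W=np.array(d['world_to_cam'])
    np.savez(f'pics/{f}.npz',K=K,W=W,img=d['img']); return K,W
def load(f): z=np.load(f'pics/{f}.npz'); return z['K'],z['W']
def ray(f,u,v,z,sc=512/800):   # u,v in 800x600 picture -> world on plane z
    K,W=load(f); C=np.linalg.inv(W); d=C[:3,:3]@np.linalg.inv(K)@[u*sc,v*sc,1]; o=C[:3,3]; return np.round(o+d*(z-o[2])/d[2],1)
def proj(f,p,sc=512/800):
    K,W=load(f); q=K@(W[:3,:3]@np.array(p,float)+W[:3,3]); return np.round(q[:2]/q[2]/sc,1)
E
python3 - <<'E'
from h import *
for n in('scene','side','wrist'):
    K,W=snap(n,n+'0'); print(n,np.linalg.inv(W)[:3,3].round(),K[0,0])
print(env.sense(),env.grip_point_offset)
E
```

```text
scene [  71. -458.  832.] 349.83046507141114
side [  485. -1220.   601.] 437.6401228142465
wrist [550.  67. 374.] 305.1391258873458
{'time_s': 0.15, 'joint_pos': array([-1.67040478e-05,  8.73454065e-02,  1.75316722e-01,  1.65980397e+00,
        7.56338663e-06,  1.57077042e+00]), 'qd': array([ 2.57074531e-04, -3.15668041e-03,  4.40247936e-03, -2.00632439e-04,
        8.00980035e-05, -1.22013876e-03]), 'effort': array([-3.04631758e-03, -5.20762289e+01,  4.65044117e+01,  1.38444663e-02,
       -2.16874664e-04, -1.82086734e-05]), 'eef_pos': array([ 5.49824409e+02, -7.02872803e-03,  2.30739807e+02]), 'tcp_rot': array([ 7.07103433e-01,  7.07109940e-01, -3.63715995e-04, -3.69079730e-04]), 'contact_force': array([-0.41655568, -0.72025731, -0.14001164]), 'ft_torque': array([-0.01511605,  0.06782646,  0.00865121]), 'gripper_force': 0.0, 'gripper_width': 85.1280590117604} 18.700000000000003
```

View pics/scene0.png

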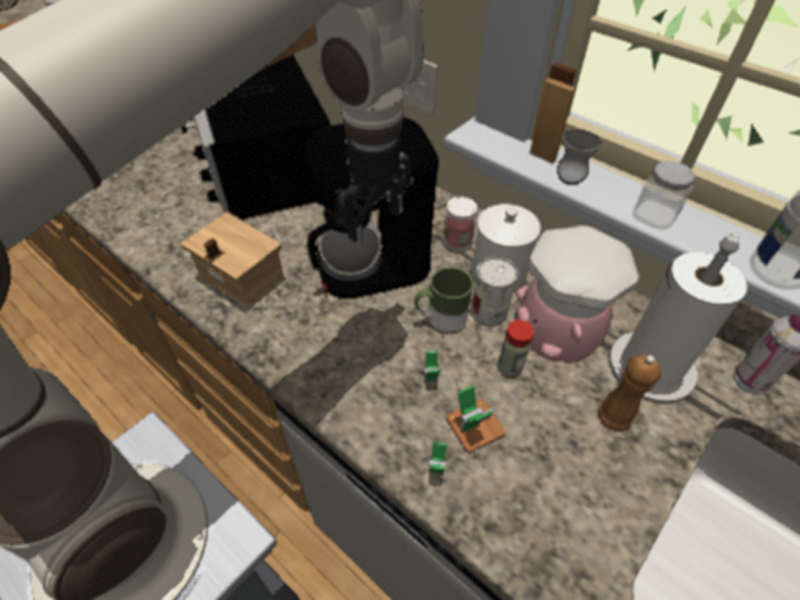

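View pics/side0.png

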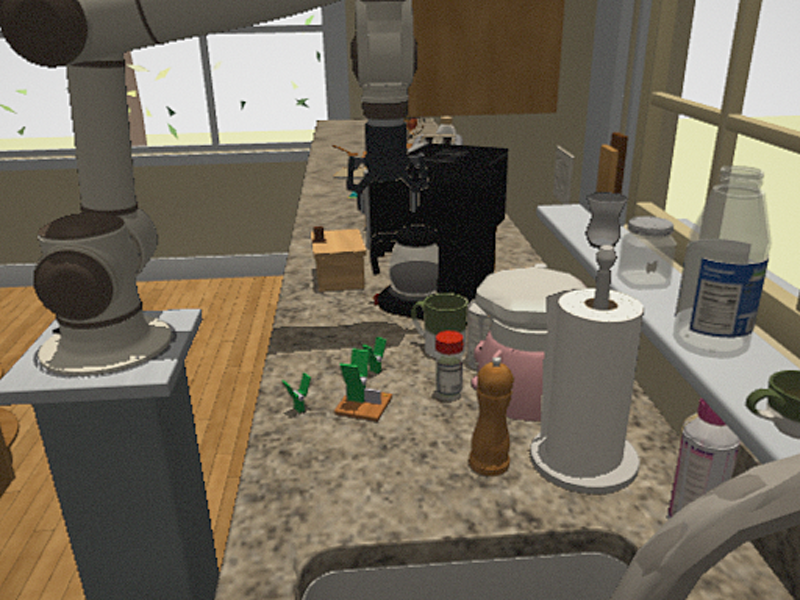

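The scene view shows the lidded box around (235,255), with its tab at (211,245). The stand with the meant clip is around (472,420), and two smaller clips stand free at (432,367) and (438,458). Next I'll enlarge these regions.

```bash
cat >> h.py <<'E'
def crops(L,out,w=400,h=300):   # L: (file, x0,y0 in native px, scale)
    T=[]
    for f,x0,y0,s in L:
        im=np.load(f'pics/{f}.npz')['img'][:,:,::-1]; nw,nh=int(w/s),int(h/s)
        T.append(cv2.resize(im[y0:y0+nh,x0:x0+nw],(w,h),interpolation=cv2.INTER_CUBIC))
    cv2.imwrite(f'pics/{out}.png',np.vstack([np.hstack(T[:2]),np.hstack(T[2:])]))
E
python3 - <<'E'
from h import *
crops([('scene0',110,132,5),('scene0',270,235,5),('side0',190,140,5),('side0',205,215,5)],'m0')
E
```

```text
(no output)
```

View pics/m0.png

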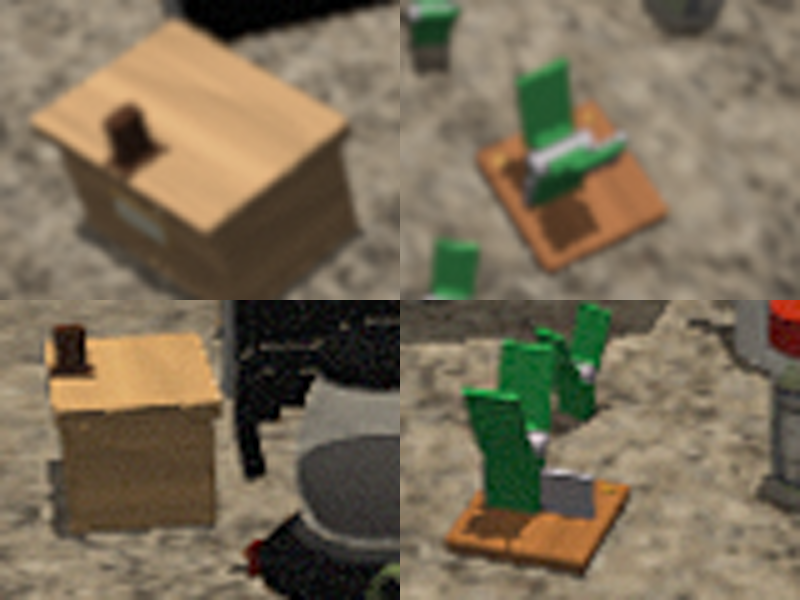

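The enlarged crops show the lid-top corners at about (32,120), (175,20), (348,127) and (207,235). The stand-foot corners are at (478,155), (593,103), (665,213) and (552,262). In the side crop the clip's tail tops are at (463–517,395) and (500–552,346).

```bash
python3 - <<'E'
from h import *
def go(f,x0,y0,ox,oy,pts,z):
    P=np.array([ray(f,x0+(x-ox)/5,y0+(y-oy)/5,z,1) for x,y in pts]); return P
def rep(n,P):
    e=np.diff(np.vstack([P,P[:1]]),axis=0)[:,:2]
    print(n,'\n',P[:,:2],'c',P.mean(0)[:2],'len',np.linalg.norm(e,axis=1).round(),'ang',np.degrees(np.arctan2(e[:,1],e[:,0])).round(1))
rep('lid',go('scene0',110,132,0,0,[(32,120),(175,20),(348,127),(207,235)],95))
rep('lid side',go('side0',190,140,0,300,[(47,340),(205,334),(220,404),(56,411)],95))
rep('foot',go('scene0',270,235,400,0,[(478,155),(593,103),(665,213),(552,262)],10))
rep('foot side',go('side0',205,215,400,300,[(448,537),(485,485),(630,487),(585,562)],10))
rep('tails side z91',go('side0',205,215,400,300,[(463,392),(517,400),(552,350),(500,342)],91))
rep('tails scene z91',go('scene0',270,235,400,0,[(519,75),(566,59)],91))
rep('tails scene z91',go('scene0',270,235,400,0,[(585,170),(626,140)],91))
rep('tab',go('side0',190,140,0,300,[(54,327),(84,324),(87,330),(56,332)],131))
rep('tab scene',go('scene0',110,132,0,0,[(106,118),(124,103),(140,110)],131))
E
```

```text
lid 
 [[384.5 365.3]
 [499.7 375.6]
 [507.3 216.4]
 [394.8 209. ]] c [446.575 291.575] len [116. 159. 113. 157.] ang [   5.1  -87.3 -176.2   93.8]
lid side 
 [[389.  364.8]
 [507.6 364.4]
 [513.7 205.6]
 [401.4 205.1]] c [452.925 284.975] len [119. 159. 112. 160.] ang [  -0.2  -87.8 -179.7   94.4]
foot 
 [[ 468.8 -227. ]
 [ 534.1 -254.4]
 [ 505.7 -319.4]
 [ 445.7 -291.7]] c [ 488.575 -273.125] len [71. 71. 66. 69.] ang [ -22.8 -113.6  155.2   70.4]
foot side 
 [[ 446.2 -295.9]
 [ 464.8 -248.9]
 [ 538.8 -258.7]
 [ 512.4 -325. ]] c [ 490.55  -282.125] len [51. 75. 71. 72.] ang [  68.4   -7.5 -111.7  156.3]
tails side z91 
 [[ 457.7 -296.2]
 [ 483.3 -306.8]
 [ 501.7 -258. ]
 [ 476.1 -246.7]] c [ 479.7   -276.925] len [28. 52. 28. 53.] ang [ -22.5   69.3  156.2 -110.4]
tails scene z91 
 [[ 477.4 -238.2]
 [ 500.  -250.1]] c [ 488.7  -244.15] len [26. 26.] ang [-27.8 152.2]
tails scene z91 
 [[ 456.5 -292.5]
 [ 482.3 -297.9]] c [ 469.4 -295.2] len [26. 26.] ang [-11.8 168.2]
tab 
 [[399.7 281.4]
 [420.8 285.8]
 [423.2 271.4]
 [401.5 269.5]] c [411.3   277.025] len [22. 15. 22. 12.] ang [  11.8  -80.5 -175.    98.6]
tab scene 
 [[398.4 294.3]
 [413.  297. ]
 [415.5 285.1]] c [408.96666667 292.13333333] len [15. 12. 19.] ang [ 10.5 -78.1 151.7]
```

View pics/wrist0.png

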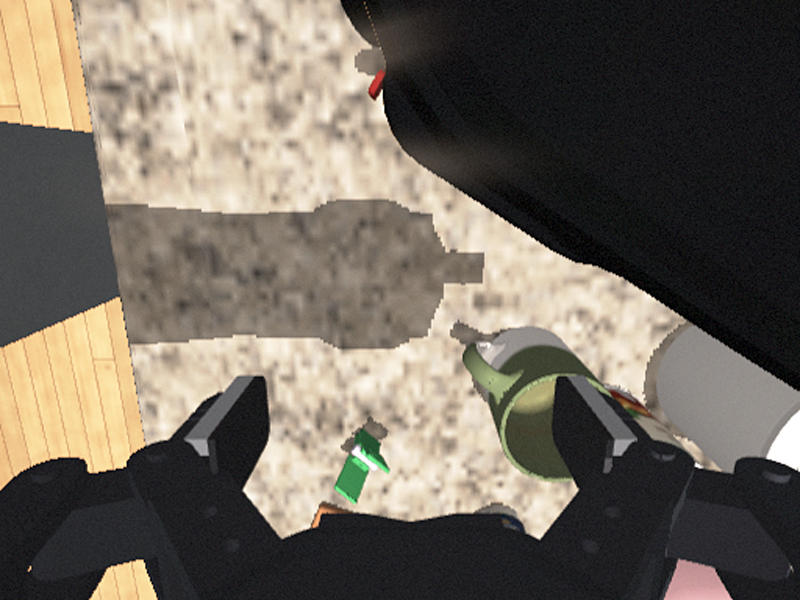

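The wrist view looks down on the free counter; a small clip is at (355,465), the mug at (540,430) and the counter edge near x=130. I'll locate the obstacles and the free area.

```bash
python3 - <<'E'
from h import *
for n,f,u,v,z in [('edge','wrist0',110,210,0),('edge2','wrist0',140,420,0),('coffee red','scene0',325,290,0),('coffee base front','scene0',340,295,0),('coffee base right','scene0',428,283,0),('coffee top-front?','side0',505,150,330),
 ('clipA','scene0',432,378,0),('clipB','scene0',438,470,0),('spice','scene0',512,375,0),('spicetop','scene0',519,332,108),('mug','scene0',447,325,0),('mugtop','scene0',450,282,101),('handle','scene0',422,305,50),('mill','scene0',617,425,0),('milltop','scene0',645,368,165),
 ('oven front low','scene0',240,213,0),('oven front left','scene0',196,190,0),('black mid','wrist0',400,140,0),('blackr','wrist0',580,262,0),('wr red','wrist0',375,90,0)]:
    print(n,ray(f,u,v,z)[:2])
E
```

```text
edge [318.1  37.5]
edge2 [ 314.  -143.3]
coffee red [537.4 136.9]
coffee base front [547.9 104.3]
coffee base right [691.1  -8.8]
coffee top-front? [789.9  97.1]
clipA [ 516.4 -159. ]
clipB [ 388.8 -273.2]
spice [ 616.2 -263.2]
spicetop [ 624.5 -250.6]
mug [ 629.7 -105.6]
mugtop [644.1 -91.8]
handle [602.9 -62.5]
mill [ 648.8 -450.9]
milltop [ 646.1 -441.2]
oven front low [574.5 458.3]
oven front left [557.9 606.2]
black mid [542.4  88.8]
blackr [684.9  -3.1]
wr red [524.5 123.1]
```

>>> drive_tool --offset '[[0, -3, 0], [0, -6, 0], [0, -9, 0], [0, -12, 0], [0, -15, 0]]' --turn '[[0, 0, -6.2], [0, 0, -12.4], [0, 0, -18.6], [0, 0, -24.8], [0, 0, -31]]'

```text
time_s: 0.57
eef_pos: [398.5, -0.0, 230.8]
tcp_rot: [0.49, 0.872, -0.0, -0.0]
contact_force: [-0.8, -0.2, 0.2]
gripper_width: 85.4
gripper_force: 0.0
```

>>> drive_tool --offset '[[2.4, 1.7, 0], [4.8, 3.3, 0], [7.2, 5, 0], [9.6, 6.6, 0], [11.9, 8.3, 0]]' --turn '[[0, 0, -6.2], [0, 0, -12.4], [0, 0, -18.6], [0, 0, -24.8], [0, 0, -31]]'

```text
time_s: 0.98
eef_pos: [409.5, 146.1, 231.4]
tcp_rot: [0.239, 0.971, 0.0, 0.0]
contact_force: [-0.2, -0.1, 0.5]
gripper_width: 85.8
gripper_force: 0.0
```

>>> drive_tool --offset '[[1.3, 2.5, 0.6], [2.6, 5, 1.2], [4, 7.4, 1.8], [5.3, 9.9, 2.4], [6.6, 12.4, 3]]' --turn '[[0, 0, -6.2], [0, 0, -12.4], [0, 0, -18.6], [0, 0, -24.8], [0, 0, -31]]'

```text
time_s: 1.4
eef_pos: [409.4, 286.6, 200.8]
tcp_rot: [-0.029, 1.0, -0.0, -0.0]
contact_force: [0.7, -0.4, -0.3]
gripper_width: 85.3
gripper_force: 0.0
```

```bash
python3 - <<'E'
from h import *
snap('wrist','wrist1'); s=env.sense(); print(s['time_s'],s['eef_pos'],R.from_quat(s['tcp_rot']).as_matrix().round(3),s['joint_pos'].round(2))
for p in [(407,286,131),(404,285,95)]: print(proj('wrist1',p))
E
```

```text
1.45 [409.20813964 290.05559211 198.90554463] [[-0.998 -0.068 -0.002]
 [-0.068  0.998  0.001]
 [ 0.002  0.001 -1.   ]] [ 0.62 -0.04 -0.01  1.6   0.    0.55]
[408.9 313.4]
[407.6 288.6]
```

View pics/wrist1.png

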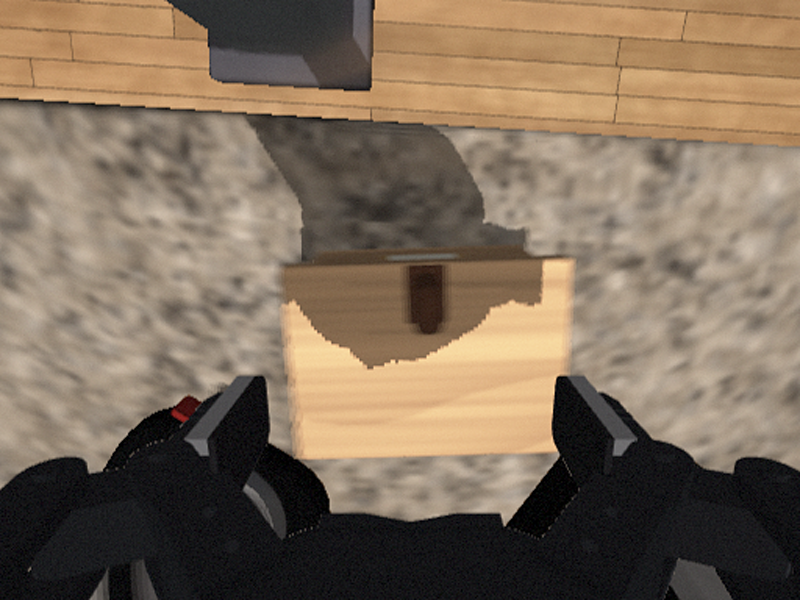

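The wrist view shows the lid corners at (283,265), (575,258), (566,451) and (296,459), with the dark tab spanning (408–445, 265–333).

```bash
python3 - <<'E'
from h import *
P=np.array([ray('wrist1',u,v,95) for u,v in [(283,265),(575,258),(566,451),(296,459)]])
e=np.diff(np.vstack([P,P[:1]]),axis=0)[:,:2]
print(P,P.mean(0),np.linalg.norm(e,axis=1),np.degrees(np.arctan2(e[:,1],e[:,0])))
print([ray('wrist1',u,v,z) for u,v,z in [(412,332,131),(444,332,131),(428,333,131),(408,266,95),(443,266,95)]])
K,W=load('wrist1'); print(np.linalg.inv(W).round(2))
s=env.sense(); print(s['eef_pos'],R.from_quat(s['tcp_rot']).as_rotvec(True))
E
```

```text
[[395.  218.3  95. ]
 [382.2 372.3  95. ]
 [497.4 384.2  95. ]
 [512.1 224.6  95. ]] [446.675 299.85   95.   ] [154.53103248 115.81299582 160.27554399 117.26934808] [  94.75132532    5.89765662  -84.7376046  -176.9204462 ]
[array([416., 288., 131.]), array([415.2, 303. , 131. ]), array([416.1, 295.5, 131. ]), array([391.7, 284.5,  95. ]), array([390.6, 303. ,  95. ])]
[[-6.0000e-02  9.6000e-01  2.6000e-01  3.4284e+02]
 [ 1.0000e+00  6.0000e-02  1.0000e-02  2.8295e+02]
 [-0.0000e+00  2.7000e-01 -9.6000e-01  3.4383e+02]
 [ 0.0000e+00  0.0000e+00  0.0000e+00  1.0000e+00]]
[409.20813964 290.05559211 198.90554463] [ 6.07877034e+00 -1.79796985e+02 -5.98250029e-02]
```

>>> drive_tool --offset '[[0.45, 0.37, 2.5], [0.45, 0.37, 5], [0.45, 0.37, 7.5], [0.45, 0.37, 9], [0.45, 0.37, 9.8]]' --turn '[[0, 0, -0.8], [0, 0, -0.8], [0, 0, -0.8], [0, 0, -0.8], [0, 0, -0.8]]'

```text
time_s: 1.87
eef_pos: [404.0, 288.0, 100.7]
tcp_rot: [-0.033, 0.999, -0.001, -0.001]
contact_force: [-0.4, -0.2, -0.8]
gripper_width: 85.3
gripper_force: 0.0
```

>>> drive_tool --offset '[[0, 0, 0], [0, 0, 0], [0, 0, 0], [0, 0, 0], [0, 0, 0]]' --turn '[[0, 0, 0], [0, 0, 0], [0, 0, 0], [0, 0, 0], [0, 0, 0]]' --gripper 0 --newtons 60

```text
time_s: 2.28
eef_pos: [405.6, 289.0, 104.3]
tcp_rot: [-0.033, 0.999, 0.0, 0.001]
contact_force: [-0.3, 0.1, 0.3]
gripper_width: 25.3
gripper_force: 0.0
```

>>> drive_tool --offset '[[0, 0, 0], [0, 0, 0], [0, 0, 0], [0, 0, 0], [0, 0, 0]]' --turn '[[0, 0, 0], [0, 0, 0], [0, 0, 0], [0, 0, 0], [0, 0, 0]]'

```text
time_s: 2.7
eef_pos: [405.5, 289.0, 104.3]
tcp_rot: [-0.033, 0.999, 0.001, 0.001]
contact_force: [-0.3, -0.2, 6.5]
gripper_width: 13.1
gripper_force: 61.1
```

>>> drive_tool --offset '[[-0.06, 0, -0.35], [-0.12, 0, -0.69], [-0.2, 0, -1.04], [-0.3, 0, -1.38], [-0.4, 0, -1.72]]' --turn '[[0, 2, 0], [0, 4, 0], [0, 6, 0], [0, 8, 0], [0, 10, 0]]'

```text
time_s: 3.12
eef_pos: [409.1, 289.0, 120.8]
tcp_rot: [-0.033, 0.996, -0.003, -0.088]
contact_force: [-0.5, 0.5, 0.3]
gripper_width: 12.9
gripper_force: 60.4
```

>>> drive_tool --offset '[[-0.06, 0, -0.35], [-0.12, 0, -0.69], [-0.2, 0, -1.04], [-0.3, 0, -1.38], [-0.4, 0, -1.72]]' --turn '[[0, 2, 0], [0, 4, 0], [0, 6, 0], [0, 8, 0], [0, 10, 0]]'

```text
time_s: 3.53
eef_pos: [416.8, 289.4, 136.5]
tcp_rot: [-0.033, 0.984, -0.006, -0.174]
contact_force: [4.0, -0.2, -3.6]
gripper_width: 12.9
gripper_force: 60.3
```

```bash
python3 - <<'E'
from h import *
snap('side','side1');snap('scene','scene1'); s=env.sense(); print(s['eef_pos'],R.from_quat(s['tcp_rot']).as_matrix().round(3),s['contact_force'],s['ft_torque'],s['gripper_width'])
crops([('side1',170,100,4),('scene1',90,100,4)],'m1',400,600) if 0 else None
a=[np.load(f'pics/{f}.npz')['img'][y:y+100,x:x+100,::-1] for f,x,y in [('side1',180,110),('scene1',105,110)]]
cv2.imwrite('pics/m1.png',cv2.resize(np.hstack(a),(800,400),interpolation=cv2.INTER_CUBIC))
E
```

```text
[416.95123557 289.41510905 135.97591319] [[-0.937 -0.066 -0.342]
 [-0.062  0.998 -0.023]
 [ 0.343 -0.    -0.939]] [ 1.96559551  0.63247556 -1.11157251] [ 0.1007511  -0.82662314  0.0748879 ] 13.275902357469523
```

View pics/m1.png

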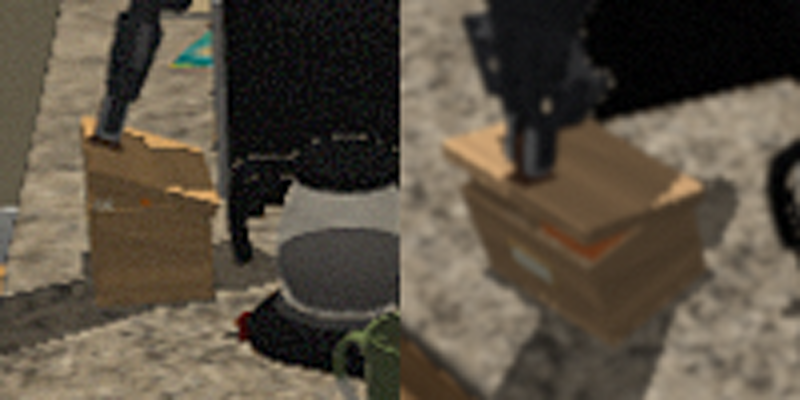

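The lid is tipped about 20° with its back edge resting on the box, and the orange card is visible. I'll lift it off, level it and carry it to the free spot.

>>> drive_tool --offset '[[0.7, 0, -1.9], [1.4, 0, -3.8], [2.1, 0, -5.6], [2.8, 0, -7.5], [3.4, 0, -9.4]]' --turn '[[0, 0, 0], [0, 0, 0], [0, 0, 0], [0, 0, 0], [0, 0, 0]]'

```text
time_s: 4.05
eef_pos: [415.7, 289.3, 237.7]
tcp_rot: [-0.033, 0.984, -0.006, -0.173]
contact_force: [0.4, 0.5, -0.3]
gripper_width: 13.0
gripper_force: 60.2
```

>>> drive_tool --offset '[[0.64, 0.04, -0.2], [1.28, 0.08, -0.4], [1.9, 0.12, -0.6], [2.6, 0.16, -0.8], [3.2, 0.2, -1]]' --turn '[[0, -4, 0], [0, -8, 0], [0, -12, 0], [0, -16, 0], [0, -20, 0]]'

```text
time_s: 4.47
eef_pos: [389.0, 289.5, 257.4]
tcp_rot: [-0.033, 0.999, 0.0, 0.002]
contact_force: [-0.3, -0.2, -0.3]
gripper_width: 13.2
gripper_force: 60.2
```

>>> drive_tool --offset '[[0.16, -2.5, 0], [0.32, -5, 0], [0.5, -7.5, 0], [0.64, -10, 0], [0.8, -12.4, 0]]' --turn '[[0, 0, 0], [0, 0, 0], [0, 0, 0], [0, 0, 0], [0, 0, 0]]'

```text
time_s: 4.88
eef_pos: [389.0, 164.3, 257.0]
tcp_rot: [-0.033, 0.999, 0.0, 0.001]
contact_force: [0.2, -0.4, -1.4]
gripper_width: 12.9
gripper_force: 60.2
```

>>> drive_tool --offset '[[0.16, -2.5, 0], [0.32, -5, 0], [0.5, -7.5, 0], [0.64, -10, 0], [0.8, -12.4, 0]]' --turn '[[0, 0, 0], [0, 0, 0], [0, 0, 0], [0, 0, 0], [0, 0, 0]]'

```text
time_s: 5.3
eef_pos: [389.3, 40.0, 256.9]
tcp_rot: [-0.033, 0.999, -0.0, 0.0]
contact_force: [1.0, -0.7, -0.9]
gripper_width: 12.9
gripper_force: 60.2
```

>>> drive_tool --offset '[[0, 0, 2], [0, 0, 4], [0, 0, 6], [0, 0, 8], [0, 0, 10]]' --turn '[[0, 0, 0], [0, 0, 0], [0, 0, 0], [0, 0, 0], [0, 0, 0]]'

```text
time_s: 5.72
eef_pos: [389.5, 41.1, 155.9]
tcp_rot: [-0.033, 0.999, -0.0, 0.0]
contact_force: [0.6, -0.2, -0.5]
gripper_width: 13.0
gripper_force: 60.2
```

```bash
python3 - <<'E'
from h import *
s=env.sense(); print(s['eef_pos'],R.from_quat(s['tcp_rot']).as_matrix().round(3),s['contact_force'],s['ft_torque'],s['gripper_width'])
snap('side','side2');snap('scene','scene2')
a=[np.load(f'pics/{f}.npz')['img'][y:y+110,x:x+110,::-1] for f,x,y in [('side2',180,110),('scene2',150,150)]]
cv2.imwrite('pics/m2.png',cv2.resize(np.hstack(a),(800,400),interpolation=cv2.INTER_CUBIC))
E
```

```text
[389.45958662  41.0678212  155.87155333] [[-0.998 -0.066  0.001]
 [-0.066  0.998 -0.   ]
 [-0.001 -0.    -1.   ]] [ 0.579224   -0.23374036 -0.53326607] [ 0.0186294   0.06048332 -0.07712735] 13.048934076820329
```

View pics/m2.png

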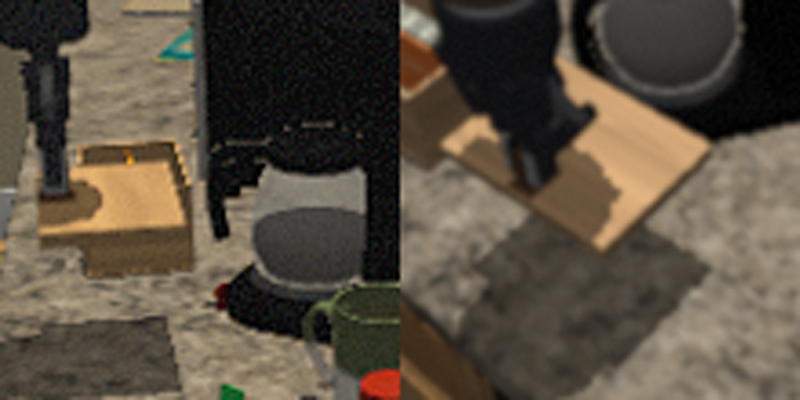

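The lid hangs level, with its shadow on clear counter. I'll set it down.

>>> drive_tool --offset '[[0, 0, 3], [0, 0, 6], [0, 0, 9], [0, 0, 11], [0, 0, 12]]' --turn '[[0, 0, 0], [0, 0, 0], [0, 0, 0], [0, 0, 0], [0, 0, 0]]'

```text
time_s: 6.23
eef_pos: [389.0, 41.1, 35.5]
tcp_rot: [-0.033, 0.999, -0.0, -0.001]
contact_force: [-0.7, -1.0, -0.8]
gripper_width: 13.0
gripper_force: 60.2
```

>>> drive_tool --offset '[[0, 0, 0.3], [0, 0, 0.6], [0, 0, 0.9], [0, 0, 1.1], [0, 0, 1.2]]' --turn '[[0, 0, 0], [0, 0, 0], [0, 0, 0], [0, 0, 0], [0, 0, 0]]'

```text
time_s: 6.65
eef_pos: [390.5, 41.2, 25.8]
tcp_rot: [-0.033, 0.999, 0.0, 0.001]
contact_force: [0.7, -0.8, -1.5]
gripper_width: 13.0
gripper_force: 60.2
```

>>> drive_tool --offset '[[0, 0, 0.05], [0, 0, 0.1], [0, 0, 0.15], [0, 0, 0.15], [0, 0, 0.15]]' --turn '[[0, 0, 0], [0, 0, 0], [0, 0, 0], [0, 0, 0], [0, 0, 0]]'

```text
time_s: 7.07
eef_pos: [390.2, 41.2, 24.3]
tcp_rot: [-0.033, 0.999, 0.0, 0.0]
contact_force: [-1.8, -0.1, 5.1]
gripper_width: 13.1
gripper_force: 61.1
```

>>> drive_tool --offset '[[0, 0, 0], [0, 0, 0], [0, 0, 0], [0, 0, 0], [0, 0, 0]]' --turn '[[0, 0, 0], [0, 0, 0], [0, 0, 0], [0, 0, 0], [0, 0, 0]]' --gripper 1

```text
time_s: 7.48
eef_pos: [389.9, 41.1, 23.5]
tcp_rot: [-0.033, 0.999, 0.0, -0.0]
contact_force: [0.8, 0.2, -0.3]
gripper_width: 72.7
gripper_force: 0.0
```

>>> drive_tool --offset '[[0, 0, -1], [0, 0, -3], [0, 0, -5], [0, 0, -7.5], [0, 0, -10]]' --turn '[[0, 0, 0], [0, 0, 0], [0, 0, 0], [0, 0, 0], [0, 0, 0]]'

```text
time_s: 7.9
eef_pos: [389.7, 41.1, 125.2]
tcp_rot: [-0.033, 0.999, -0.0, -0.0]
contact_force: [0.1, -0.2, -0.2]
gripper_width: 85.2
gripper_force: 0.0
```

>>> drive_tool --offset '[[0, 0, -1], [0, 0, -2], [0, 0, -3], [0, 0, -4], [0, 0, -5]]' --turn '[[0, 0, 5.3], [0, 0, 10.6], [0, 0, 15.9], [0, 0, 21.2], [0, 0, 26.3]]'

```text
time_s: 8.32
eef_pos: [389.9, 41.1, 174.9]
tcp_rot: [0.197, 0.98, 0.0, 0.0]
contact_force: [-0.4, 0.1, -0.1]
gripper_width: 85.4
gripper_force: 0.0
```

>>> drive_tool --offset '[[-1.9, -2.5, 0], [-3.8, -5, 0], [-5.7, -7.5, 0], [-7.6, -10, 0], [-9.5, -12.4, 0]]' --turn '[[0, 0, 0], [0, 0, 0], [0, 0, 0], [0, 0, 0], [0, 0, 0]]'

```text
time_s: 8.73
eef_pos: [430.4, -111.3, 174.4]
tcp_rot: [0.195, 0.981, -0.0, 0.0]
contact_force: [1.3, 0.8, -0.0]
gripper_width: 85.4
gripper_force: 0.0
```

>>> drive_tool --offset '[[-1.9, -2.5, 0], [-3.8, -5, 0], [-5.7, -7.5, 0], [-7.6, -10, 0], [-9.5, -12.4, 0]]' --turn '[[0, 0, 0], [0, 0, 0], [0, 0, 0], [0, 0, 0], [0, 0, 0]]'

```text
time_s: 9.15
eef_pos: [470.7, -262.5, 174.3]
tcp_rot: [0.195, 0.981, -0.0, 0.0]
contact_force: [0.3, 0.9, -0.1]
gripper_width: 85.1
gripper_force: 0.0
```

>>> drive_tool --offset '[[0, 0, 0], [0, 0, 0], [0, 0, 0]]' --turn '[[0, 0, 0], [0, 0, 0], [0, 0, 0]]'

```text
time_s: 9.4
eef_pos: [470.4, -260.6, 173.8]
tcp_rot: [0.195, 0.981, 0.0, -0.0]
contact_force: [-0.1, -0.3, -0.1]
gripper_width: 85.8
gripper_force: 0.0
```

```bash
python3 - <<'E'
from h import *
snap('wrist','wrist3'); s=env.sense(); print(s['time_s'],s['eef_pos'],R.from_quat(s['tcp_rot']).as_matrix().round(3),s['joint_pos'].round(2))
snap('scene','scene3')
a=[np.load(f'pics/{f}.npz')['img'][y:y+h,x:x+w,::-1] for f,x,y,w,h in [('wrist3',150,120,200,150),('scene3',100,120,200,150)]]
cv2.imwrite('pics/m3.png',np.hstack([cv2.resize(q,(400,300),interpolation=cv2.INTER_CUBIC) for q in a]))
E
```

```text
9.45 [ 470.45117091 -260.14135526  173.95746855] [[-0.924  0.382  0.   ]
 [ 0.382  0.924  0.   ]
 [-0.     0.    -1.   ]] [-0.51  0.04  0.02  1.55  0.   -0.11]
```

View pics/m3.png

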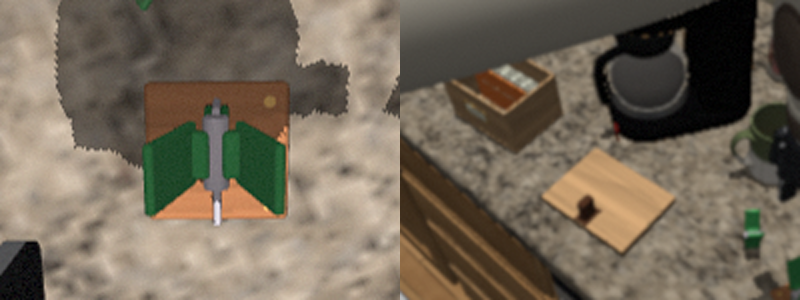

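The wrist crop shows the clip aligned with the tool: its tail tops are at (145,147–216) and (285,150–215) around midline x≈215. The scene crop shows the lid flat and right way up, and the open box with the orange card.

```bash
python3 - <<'E'
from h import *
f=lambda x,y,z: ray('wrist3',150+x/2,120+y/2,z,1)
P=[f(*p,91) for p in [(144,147),(146,216),(283,215),(286,150)]]
print(P,np.mean(P,0)); print('foot',[f(*p,10) for p in [(145,83),(289,83),(289,218),(147,218)]],'pivot',f(216,186,48),f(216,116,48))
c=np.mean(P,0); s=env.sense(); M=R.from_quat(s['tcp_rot']).as_matrix(); print('tool delta',M.T@(c-s['eef_pos']))
print('pivot delta',M.T@(np.mean([f(216,186,48),f(216,116,48)],0)-s['eef_pos']))
E
```

```text
[array([ 454.7, -287.4,   91. ]), array([ 480.8, -298.5,   91. ]), array([ 501.2, -248.2,   91. ]), array([ 476.7, -237.5,   91. ])] [ 478.35 -267.9    91.  ]
foot [array([ 440.6, -291.9,   10. ]), array([ 468.6, -224.4,   10. ]), array([ 537.1, -250.6,   10. ]), array([ 507.9, -321.3,   10. ])] pivot [ 493.3 -274.3   48. ] [ 462.6 -261.5   48. ]
tool delta [-10.29272872  -4.35150694  82.99959652]
pivot delta [ -9.91297181  -4.50751961 125.99949705]
```

>>> drive_tool --offset '[[-1.02, -0.44, 3], [-1.02, -0.44, 6], [-1.02, -0.44, 9], [-1.02, -0.44, 11], [-1.02, -0.44, 11.8]]' --turn '[[0, 0, 0], [0, 0, 0], [0, 0, 0], [0, 0, 0], [0, 0, 0]]'

```text
time_s: 9.92
eef_pos: [476.9, -266.9, 52.6]
tcp_rot: [0.194, 0.981, 0.001, -0.002]
contact_force: [0.1, 0.9, 0.3]
gripper_width: 85.5
gripper_force: 0.0
```

>>> drive_tool --offset '[[0, 0, 0], [0, 0, 0], [0, 0, 0], [0, 0, 0], [0, 0, 0]]' --turn '[[0, 0, 0], [0, 0, 0], [0, 0, 0], [0, 0, 0], [0, 0, 0]]' --gripper 0 --newtons 60

```text
time_s: 10.33
eef_pos: [480.7, -270.4, 60.6]
tcp_rot: [0.195, 0.981, -0.002, 0.004]
contact_force: [1.3, -2.6, 6.0]
gripper_width: 25.6
gripper_force: 26.2
```

>>> drive_tool --offset '[[0, 0, 0], [0, 0, 0], [0, 0, 0], [0, 0, 0], [0, 0, 0]]' --turn '[[0, 0, 0], [0, 0, 0], [0, 0, 0], [0, 0, 0], [0, 0, 0]]'

```text
time_s: 10.75
eef_pos: [480.7, -270.9, 60.7]
tcp_rot: [0.195, 0.981, -0.002, 0.004]
contact_force: [-1.3, -3.9, 16.6]
gripper_width: 24.0
gripper_force: 64.1
```

>>> drive_tool --offset '[[0, 0, -0.5], [0, 0, -1.5], [0, 0, -3], [0, 0, -5], [0, 0, -7]]' --turn '[[0, 0, 0], [0, 0, 0], [0, 0, 0], [0, 0, 0], [0, 0, 0]]'

```text
time_s: 11.17
eef_pos: [478.2, -268.4, 127.3]
tcp_rot: [0.195, 0.981, 0.0, 0.0]
contact_force: [-0.2, -0.9, -1.1]
gripper_width: 23.7
gripper_force: 61.9
```

>>> drive_tool --offset '[[0, 0, -1.5], [0, 0, -3], [0, 0, -4.5], [0, 0, -6], [0, 0, -7.5]]' --turn '[[0, 0, 6.3], [0, 0, 12.6], [0, 0, 18.9], [0, 0, 25.2], [0, 0, 31.4]]'

```text
time_s: 11.58
eef_pos: [478.4, -268.5, 202.7]
tcp_rot: [0.456, 0.89, 0.0, 0.001]
contact_force: [-0.9, -0.6, -1.0]
gripper_width: 23.8
gripper_force: 61.9
```

>>> drive_tool --offset '[[0, 0, 0], [0, 0, 0], [0, 0, 0], [0, 0, 0], [0, 0, 0]]' --turn '[[0, 0, 6.3], [0, 0, 12.6], [0, 0, 18.9], [0, 0, 25.2], [0, 0, 31.4]]'

```text
time_s: 12.0
eef_pos: [478.4, -268.5, 201.9]
tcp_rot: [0.679, 0.734, 0.0, 0.0]
contact_force: [-0.0, 0.0, -0.8]
gripper_width: 24.2
gripper_force: 61.9
```

>>> drive_tool --offset '[[3.5, -0.9, 0], [7, -1.8, 0], [10.5, -2.8, 0], [14, -3.7, 0], [17.4, -4.6, 0]]' --turn '[[0, 0, 0], [0, 0, 0], [0, 0, 0], [0, 0, 0], [0, 0, 0]]'

```text
time_s: 12.42
eef_pos: [417.3, -97.6, 201.8]
tcp_rot: [0.678, 0.735, 0.0, 0.0]
contact_force: [0.6, 0.1, 0.2]
gripper_width: 23.8
gripper_force: 61.9
```

>>> drive_tool --offset '[[4, 0, 0], [8, 0, 0], [12, 0, 0], [16, 0, 0], [20, 0.1, 0]]' --turn '[[0, 0, 0], [0, 0, 0], [0, 0, 0], [0, 0, 0], [0, 0, 0]]'

```text
time_s: 12.83
eef_pos: [402.0, 102.3, 202.2]
tcp_rot: [0.678, 0.735, 0.001, 0.0]
contact_force: [1.1, -0.8, -0.8]
gripper_width: 23.8
gripper_force: 61.9
```

>>> drive_tool --offset '[[3.8, 1, 0], [7.6, 2.1, 0], [11.4, 3.2, 0], [15.2, 4.3, 0], [18.8, 5.3, 0]]' --turn '[[0, 0, 0], [0, 0, 0], [0, 0, 0], [0, 0, 0], [0, 0, 0]]'

```text
time_s: 13.25
eef_pos: [440.1, 294.7, 201.9]
tcp_rot: [0.677, 0.736, 0.001, 0.0]
contact_force: [1.1, -0.7, 0.3]
gripper_width: 23.9
gripper_force: 61.9
```

>>> drive_tool --offset '[[0, 0, 0], [0, 0, 0], [0, 0, 0]]' --turn '[[0, 0, 0], [0, 0, 0], [0, 0, 0]]'

```text
time_s: 13.5
eef_pos: [440.0, 292.0, 201.2]
tcp_rot: [0.677, 0.736, -0.0, 0.0]
contact_force: [0.2, -0.4, -0.4]
gripper_width: 23.9
gripper_force: 61.9
```

```bash
python3 - <<'E'
from h import *
for n in ('wrist','scene','side'): snap(n,n+'4')
s=env.sense(); print(s['time_s'],s['eef_pos'],R.from_quat(s['tcp_rot']).as_matrix().round(3),s['joint_pos'].round(2),s['gripper_width'],s['contact_force'])
# montage: wrist centre, side, scene3 box, scene4
L=[('wrist4',128,96,256,192),('side4',180,80,100,75),('scene3',115,140,80,60),('scene4',105,95,100,75)]
T=[cv2.resize(np.load(f'pics/{f}.npz')['img'][y:y+h,x:x+w,::-1],(400,300),interpolation=cv2.INTER_CUBIC) for f,x,y,w,h in L]
cv2.imwrite('pics/m4.png',np.vstack([np.hstack(T[:2]),np.hstack(T[2:])]))
E
```

```text
13.65 [440.27849776 291.099962   201.36695578] [[-0.081  0.997  0.001]
 [ 0.997  0.081  0.   ]
 [ 0.     0.001 -1.   ]] [ 0.58  0.02  0.05  1.6  -0.    2.07] 23.988332607547704 [-0.03721785  0.22846471 -0.44542824]
```

View pics/m4.png

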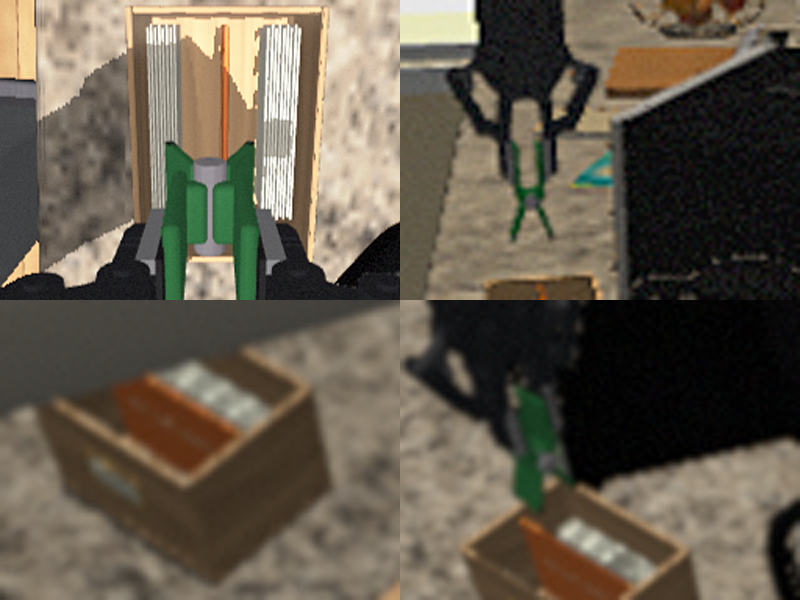

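The clip is held squeezed with its jaws wide open. In the wrist crop the card edge lies at x≈221–228 (y 25–155), the clip's pivot is centred at x≈209, and the box rim spans x 127–328. In the side crop the jaw tips are at (516,240) and (550,239).

```bash
python3 - <<'E'
from h import *
k=256/400
s=env.sense(); M=R.from_quat(s['tcp_rot']).as_matrix(); p=s['eef_pos']
f=lambda x,y,z: ray('wrist4',128+x*k,96+y*k,z,1)
t=lambda q:(M.T@(q-p)).round(1)
for n,x,y,z in [('cardL',221,25,86),('cardR',228,25,86),('cardL2',219.5,150,86),('cardR2',227,150,86),('rimFL',127,8,90),('rimFR',328,8,90),('rimL',136,215,90),('rimR',319,215,90),('pivot far',209,160,185),('jawL',166,142,158),('jawR',256,142,158)]:
    q=f(x,y,z); print(n,q,'tool',t(q))
# side: height of jaw tips at plane y=292 (world), given pixel
K,W=load('side4');C=np.linalg.inv(W)
for n,x,y in [('jawa',516,240),('jawb',550,239),('tailtop l',517,140),('tailtop r',542,138),('pivot',531,200),('pad tip',505,178)]:
    d=C[:3,:3]@np.linalg.inv(K)@[180+(x-400)/4,80+y/4,1];o=C[:3,3];q=o+d*(291-o[1])/d[1];print(n,q.round(1),t(q))
# scene3 card & rim corners
g=lambda x,y,z: ray('scene3',115+x/5,140+(y-300)/5,z,1)
for n,x,y,z in [('card near',186,476,86),('rim near',185,489,90),('rim right',312,386,90)]: print(n,g(x,y,z))
E
```

```text
cardL [440.8 357.   86. ] tool [ 65.6   5.7 115.4]
cardR [444.4 357.3  86. ] tool [ 65.6   9.4 115.4]
cardL2 [445.9 289.4  86. ] tool [ -2.2   5.4 115.4]
cardR2 [450.1 289.7  86. ] tool [ -2.2   9.6 115.4]
rimFL [392.1 361.4  90. ] tool [ 73.9 -42.4 111.4]
rimFR [494.4 369.9  90. ] tool [ 74.1  60.2 111.4]
rimL [401.4 248.   90. ] tool [-39.9 -42.3 111.3]
rimR [506.1 256.7  90. ] tool [-39.6  62.7 111.4]
pivot far [438.4 312.2 185. ] tool [21.2 -0.2 16.4]
jawL [421.1 310.4 158. ] tool [ 20.8 -17.6  43.4]
jawR [457.2 313.4 158. ] tool [20.8 18.6 43.4]
jawa [429.4 291.  146.8] [  0.8 -10.9  54.5]
jawb [459.6 291.  146.6] [-1.7 19.2 54.8]
tailtop l [435.6 291.  236.8] [  0.3  -4.7 -35.4]
tailtop r [457.3 291.  237.8] [ -1.5  17.  -36.4]
pivot [444.7 291.  182.8] [-0.5  4.4 18.5]
pad tip [423.1 291.  203.5] [  1.3 -17.1  -2.1]
card near [409.8 227.6  86. ]
rim near [401.1 216.   90. ]
rim right [506.4 226.7  90. ]
```

>>> drive_tool --offset '[[0.1, 0.4, 0], [0.1, 0.77, 0.5], [0.1, 0.77, 1.5], [0.1, 0.77, 2.7], [0.1, 0.77, 4]]' --turn '[[0, 0, 0], [0, 0, 0], [0, 0, 0], [0, 0, 0], [0, 0, 0]]'

```text
time_s: 14.07
eef_pos: [447.8, 293.4, 159.0]
tcp_rot: [0.678, 0.735, -0.0, -0.0]
contact_force: [0.5, -0.6, -1.1]
gripper_width: 24.0
gripper_force: 61.9
```

>>> drive_tool --offset '[[0, 0, 1], [0, 0, 2], [0, 0, 3], [0, 0, 4], [0, 0, 4.5]]' --turn '[[0, 0, 0], [0, 0, 0], [0, 0, 0], [0, 0, 0], [0, 0, 0]]'

```text
time_s: 14.48
eef_pos: [447.4, 293.5, 113.8]
tcp_rot: [0.677, 0.736, -0.001, -0.0]
contact_force: [-0.9, 0.5, -1.0]
gripper_width: 24.0
gripper_force: 61.9
```

>>> drive_tool --offset '[[0, 0, 0], [0, 0, 0], [0, 0, 0]]' --turn '[[0, 0, 0], [0, 0, 0], [0, 0, 0]]'

```text
time_s: 14.73
eef_pos: [448.1, 293.9, 116.1]
tcp_rot: [0.677, 0.736, 0.0, 0.0]
contact_force: [0.4, -0.4, 0.0]
gripper_width: 24.2
gripper_force: 61.9
```

```bash
python3 - <<'E'
from h import *
for n in ('wrist','scene','side'): snap(n,n+'5')
s=env.sense(); print(s['time_s'],s['eef_pos'],R.from_quat(s['tcp_rot']).as_matrix().round(3),s['gripper_width'],s['contact_force'])
L=[('wrist5',128,96,256,192),('side5',180,95,100,75),('scene5',105,120,80,60),('scene5',50,80,400,300)]
T=[cv2.resize(np.load(f'pics/{f}.npz')['img'][y:y+h,x:x+w,::-1],(400,300),interpolation=cv2.INTER_CUBIC) for f,x,y,w,h in L]
cv2.imwrite('pics/m5.png',np.vstack([np.hstack(T[:2]),np.hstack(T[2:])]))
E
```

```text
14.8833 [448.1425745  293.92002728 116.18628345] [[-0.082  0.997  0.001]
 [ 0.997  0.082  0.001]
 [ 0.001  0.001 -1.   ]] 24.154367820916494 [ 0.45200008  0.1667034  -1.21441592]
```

View pics/m5.png

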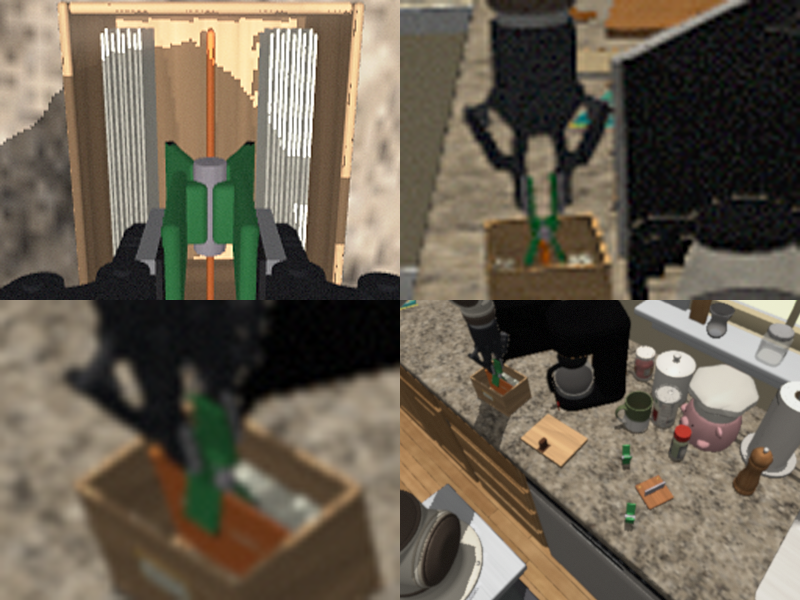

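The final view shows the jaws straddling the card, centred on it and about 2 cm down. No contact force is reading, the lid is flat, and the other objects stand where they were.

```bash
python3 -c "
from bench import env
print(env.sign_off())"
```

```text
the job is handed in; nothing more can be done
None
```

The job is handed in: the lid was tipped front edge first, lifted off and laid flat, and the arm is holding the green clip squeezed open around the orange card. By my measurement the jaws are about 19 mm down (give or take 4 mm), with no contact force reading; sign-off returned no verdict.

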